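# Face up the display lanes

### The arm

A 6-joint arm with a two-finger parallel gripper is mounted at the origin on the work surface. World frame = base frame: x ahead of the robot, y to its left, z up, the work surface at z = 0. Lengths are in m, angles in rad, forces in N, time in s.
With the tool pointing down it reaches from about 0.375 to 0.975 m from the base axis. Payload 3.8 kg.
Tool frame: the origin (TCP) lies on the centre line of the jaws, within the pads' length; the fingertips stand 14 mm ahead of it and the grasp point (between the pads) lies 5 mm behind it; z points along the fingers, y is the line along which they close (so a half turn about z gives the same grasp; the last joint's range is limited). The gripper opens to 85 mm and grips with 20 to 120 N. Pads are 22 mm wide; open, the fingers measure 114 mm over their backs; the gripper's body (76 mm by 85 mm) begins 54 mm behind the grasp point. The pads swing forward as they close: fully open they stand 13 mm farther back than shut.
Start: joints at [1.157, 0.264, 1.604, -0, 1.274, -0.037], TCP at [0.248, 0.628, 0.245] pointing down, gripper open.
Joint ranges: [-2.63, 2.63], [-0.94, 2.18], [0.31, 2.57], [-1.31, 4.45], [0, 2.66], [-2.55, 2.55]. Speed limits (rad/s): [2.57, 2.57, 3.14, 3.14, 3.14, 3.14].

### API

Orientations are given as a rotation vector (axis times angle).
In Python, from workcell import bot, eyes, spot_in gives the robot as it stands.
- The arm moves only by the tool carry_out, never from a script. Its argument "series" is text: rows parted by semicolons, each of 4 numbers parted by spaces: the shift along the world's x, y, z in m, then the turn about the world's z in degrees. In form: tx ty tz roll; .... A call has 1 to 20 rows; each row shifts and turns the commanded pose from where the row before left it; what a row does not reach is not made up. A row lasts 1/8 s, in which the tool goes at most 62.5 mm and 10.7 degrees, less where a joint would pass 70% of its speed; a pose out of reach is approached as far as the arm can. A call is refused whole if a number of a shift passes 0.0625 or a number of a turn 10.7, either way. A call with a gripper value outside its range is refused whole. "jaw" is the gripper command: -1 is shut, 1 is fully open, values between are in proportion, set as the call begins (left out, the last holds). The fingers move at their own pace and stop on an object; "grip_force" is the grip in N (left out, the last holds). Time passes only in rows, so rows that do not move let the fingers close. It gives the time, the measured TCP pose, the force, the opening and the grip force at its end, in the units of the state.
- bot.read_state(): the state, without advancing time (a new reading comes with each control period).
- eyes.read_camera(name): name is "side" or "top"; returns (picture, depth): 384x512x3 uint8, blue, green, red; 384x512 float32, m along the optical axis (not along the pixel's ray), 0 where there is no reading.
- eyes.get_calibration(name): a dict with "K" (3x3 intrinsics, pixels), "distortion" ([k1, k2, p1, p2, k3] as OpenCV has them; the pictures are not rectified), "position" and "rotation" of the camera in the world. Camera axes: x right, y down, z forward; pixel columns grow to the right and rows downward; lengths in m; the calibration is good to about 2 mm. A picture is of the moment at which its call begins. get_calibration takes no time and is no camera call.
- bot.finish_job(): hands the job in; it is judged then, once.
Trained networks look in the newest picture that a camera, given by its name, has taken for a name from the list of things; names that differ only in an ending like _2 or _b are one class to them, and where a whole thing is asked for, a point or a joint stands for the part that bears it (a point fixed in the world has none). Each returns a list of dicts, best first, with "score" (0 to 1); they miss things now and then, are a little off and sometimes report something else, mostly with a low value. They report only what shows in the picture. A call takes as long as a camera call. They do not tell look-alikes from the thing itself.
- spot_in(camera, target): "rect" ([centre column, centre row, width, height] in pixels, round what is visible of it).
The state is a dict: "time": time; "q": joint angles; "joint_vel": joint speeds; "joint_torque": joint torques, N m; "tool_pos": TCP position; "tcp_rot": TCP orientation; "wrist_force": force on the tool from outside, world axes, zero at the start; "torque": the same for the moment, N m; "width": opening from 0.0 (shut) to 1.0 (fully open); "grip_force": force on a finger pad.
Only numpy, scipy, OpenCV 4.12 (cv2) and the standard library are available. Lean on these libraries where they do the work, as an engineer would, in place of code of your own. Each camera call takes 0.05 s, during which the arm holds its last target. There are 200 camera calls.

### The job

Face up the shop display: in the two lanes where the stock has been left standing back (the white cartons and the round canisters), push the row forward along the table until its first piece stands against the front lip and the second is right up against the first, square in the lane. Only slide the pieces: do not lift or tip any of them, and leave the lane of glass food boxes, which is already faced, and the other things on the table as they are.

Things in the scene. Friction and masses are not known exactly. Their poses are not given: they have to be found in the camera images.
- display: fixed black steel lip, 312 mm wide, 6 thick, 36 high, with four wire lane dividers (5 mm thick, 43 high) that run 263 mm back from it to the robot's side, at y = -150, -50, 50, 150 mm: three lanes 95 mm clear. Origin: on the table, middle of the lip's near face, which stock is pushed against. x through the lip, along the lanes, away from the robot; y left along the lip; z up
- strip_a: thin grey glide strip, fixed (70 mm wide, under 1 mm, cannot be felt), in the cartons' lane, which may be any of the three. Origin: on the lane's centre line at the lip's near face; axes parallel to the display's, x along the lane to the lip. A carton against the lip has its origin 34 mm before this point (x = -34), the one close behind it 102 mm before it
- strip_b: the same in the lane of the round canisters: a canister that stands against the lip has its origin 40 mm before this point, the one behind it 120 mm before it
- strip_c: the same in the lane of the glass food boxes, which are already faced up to the lip
- carton_front: plain white cardboard carton, 68 mm along the lane (its x), 80 mm across (its y), 60 mm high, 0.14 to 0.28 kg; the one nearer the lip, standing back 30 to 70 mm from it, loose; origin at the centre of its underside, z up
- carton_rear: a carton the same size, behind the first (nearer the robot) with a gap of about 10 to 60 mm; sliding both takes 2 to 4 N, with brief peaks when pieces meet, loose; origin at the centre of its underside, z up
- canister_front: round white ceramic canister with a flat wooden lid, 80 mm across, 62 mm high, 0.2 to 0.4 kg; the one nearer the lip, standing back 28 to 60 mm from it, loose; origin at the centre of its underside, z up
- canister_rear: a canister the same size, behind the first (nearer the robot) with a gap of about 5 to 55 mm; sliding both takes 2 to 6 N, with brief peaks when pieces meet, loose; origin at the centre of its underside, z up
- foodbox_front: glass food box with a black lid, 68 mm along the lane, 80 mm across, 56 mm high; already against the lip, loose; origin at the centre of its underside, z up
- foodbox_rear: a food box the same size close behind the first, already in place, loose; origin at the centre of its underside, z up
- tumbler: black bathroom tumbler, 70 mm across, 85 mm high, beside the display on the right; origin at its underside's centre
- dispenser: black soap dispenser with a steel pump, 72 mm across, 160 mm high, beside the display on the left; origin at its underside's centre
- soapdish: flat round black soap dish, 100 mm across, 23 mm high, to the right and nearer the robot; origin at its underside's centre
- spatula: spatula with a wooden handle, about 280 mm long, lying on the left nearer the robot; origin at its middle, x along it to the blade
- label_roll: small roll of paper labels, 60 mm across, 30 mm high, on the right nearer the robot; origin at its underside's centre
Things that resemble listed ones, but are neither listed nor needed, are in the scene too. Leave any red look-alike of the carton_rear alone.

How it is judged:
By the outcome, as a careful person would: the job done as asked, in the order asked, and still so for the second after the job is handed in, with the robot touching nothing.
It also fails if it takes over 54 s, if anything falls off the work surface, if the arm or the gripper's body presses on something with over 40 N, if the wrist force passes 120 N, or if a joint passes its speed limit or range.

## Working session

There is one attempt and no reset: what is moved stays moved. The work goes in short steps, Python scripts to look and compute and a tool call to move; the robot and the scene stay as the last step left them, time stands still between calls to the robot, and variables do not carry over. Pictures are saved under pics/ and viewed, at most 10 in all, crops included, and the job is handed in when it is done.

Besides the shell and the picture viewer there is one more tool, called after ">>>" by a JSON object that holds its "op" and its "data", one argument or row to a line. carry_out: Moves the arm, as the interface text tells. Its arguments: {"type":"object","properties":{"series":{"type":"string"},"jaw":{"type":"number"},"grip_force":{"type":"number"}},"required":["series"]}

```bash
mkdir -p pics; cat > h.py <<'E'
import cv2, numpy as np
from workcell import bot, eyes, spot_in
def cloud(n):
    im,d=eyes.read_camera(n); c=eyes.get_calibration(n)
    h,w=d.shape; u,v=np.meshgrid(np.arange(w),np.arange(h))
    p=cv2.undistortPoints(np.stack([u,v],-1).reshape(-1,1,2).astype(float),np.array(c["K"]),np.array(c["distortion"])).reshape(h,w,2)
    P=np.dstack([p,np.ones((h,w))])*d[...,None]
    R=np.array(c["rotation"]); 
    if R.shape!=(3,3): R=cv2.Rodrigues(R)[0]
    W=P@R.T+np.array(c["position"]); W[d==0]=np.nan
    return im,W
E
python3 - <<'E'
from h import *
for n in("top","side"):
    im,W=cloud(n); cv2.imwrite(f"pics/{n}0.png",im); np.save(n+"W.npy",W)
    print(eyes.get_calibration(n)["position"])
    for t in("carton_front","canister_front","foodbox_front","strip_a","strip_b","display"):
        for r in spot_in(n,t)[:5]:
            c,q=int(r["rect"][0]),int(r["rect"][1]); print(n,t,round(r["score"],2),np.round(r["rect"]),np.round(W[min(q,383),min(c,511)],3))
s=bot.read_state();print(s["time"],s["tool_pos"],s["tcp_rot"],s["wrist_force"])
E
```

```text
[ 0.43221954 -0.0448146   1.16757288]
top carton_front 0.8 [280. 167.  30.  27.] [ 0.593 -0.134  0.061]
top canister_front 0.56 [250. 156.  20.  26.] [ 0.627 -0.043  0.062]
top foodbox_front 0.75 [216. 142.  26.  21.] [0.67  0.06  0.057]
top strip_a 0.73 [246. 177.  30.  82.] [ 0.57  -0.031  0.002]
top strip_a 0.73 [212. 194.  26.  36.] [0.512 0.077 0.002]
top strip_a 0.58 [276. 181.  32.  80.] [ 0.554 -0.126  0.   ]
top strip_a 0.48 [243. 174. 107.  99.] [ 0.58  -0.024  0.001]
top strip_a 0.46 [212. 167.  30.  24.] [0.594 0.069 0.057]
top strip_b 0.73 [246. 177.  30.  82.] [ 0.57  -0.031  0.002]
top strip_b 0.73 [212. 194.  26.  36.] [0.512 0.077 0.002]
top strip_b 0.58 [276. 181.  32.  80.] [ 0.554 -0.126  0.   ]
top strip_b 0.48 [243. 174. 107.  99.] [ 0.58  -0.024  0.001]
top strip_b 0.46 [212. 167.  30.  24.] [0.594 0.069 0.057]
top display 0.64 [247. 168. 104.  87.] [ 0.59  -0.034  0.064]
[-0.11849311  1.05317633  0.79986499]
side carton_front 0.68 [250. 176.  32.  29.] [ 0.588 -0.1    0.06 ]
side carton_front 0.45 [323. 179.  29.  15.] [ 0.38  -0.251  0.023]
side canister_front 0.78 [231. 187.  30.  19.] [ 0.603 -0.009  0.06 ]
side canister_front 0.24 [221. 206.  23.  31.] [0.573 0.101 0.057]
side strip_a 0.87 [240. 222.  32.  19.] [0.485 0.129 0.042]
side strip_a 0.64 [260. 204.  38.  21.] [0.486 0.006 0.032]
side strip_a 0.59 [288. 197.  13.   9.] [ 0.45  -0.123 -0.001]
side strip_b 0.87 [240. 222.  32.  19.] [0.485 0.129 0.042]
side strip_b 0.64 [260. 204.  38.  21.] [0.486 0.006 0.032]
side strip_b 0.59 [288. 197.  13.   9.] [ 0.45  -0.123 -0.001]
side display 0.95 [259. 197.  91.  77.] [0.489 0.007 0.058]
side display 0.27 [230. 187.  26.  22.] [ 0.605 -0.006  0.06 ]
0.7 [0.24835007 0.627671   0.24533571] [5.88320158e-01 3.08597273e+00 1.43772300e-04] [-0.56850554  0.82305203  0.26872787]
```

```bash
python3 - <<'E'
from h import *
a=cv2.imread("pics/top0.png")[90:270,140:380]
b=cv2.imread("pics/side0.png")[130:280,150:350]
cv2.imwrite("pics/topc.png",cv2.resize(a,None,fx=3.3,fy=3.3,interpolation=2))
cv2.imwrite("pics/sidec.png",cv2.resize(b,None,fx=4,fy=4,interpolation=2))
E
```

```text
(no output)
```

View pics/topc.png

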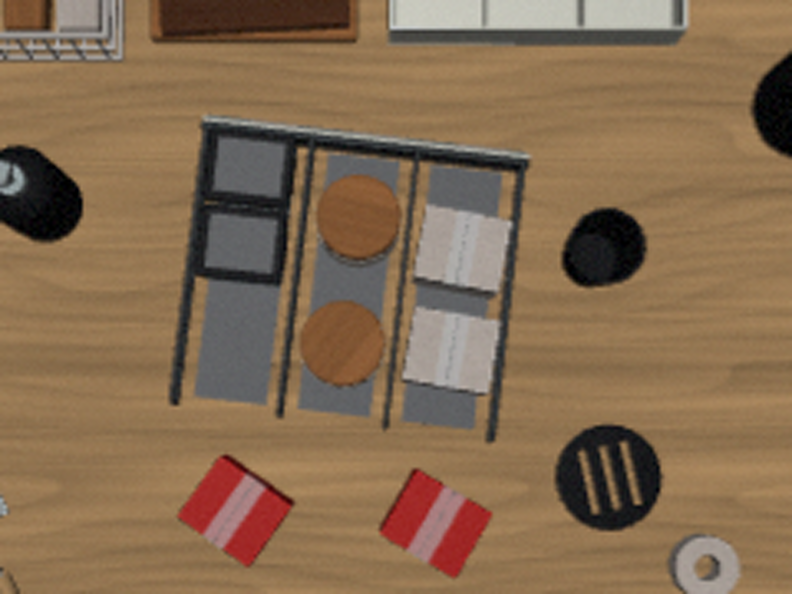

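View pics/sidec.png

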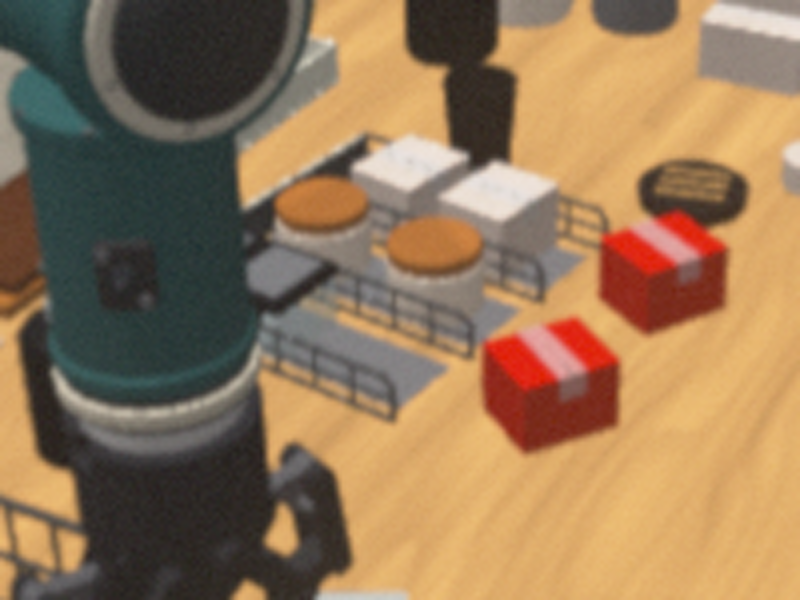

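The picture from above shows lip at the top, foodboxes in the left lane, canisters in the middle one (crop 358,215 and 342,342) and cartons in the right one (462,248 and 452,350). Red look-alikes stand behind the lanes at (235,510) and (435,520).

```bash
cat > m.py <<'E'
from h import *
from scipy.optimize import least_squares
from scipy import ndimage
def disp(W,im):
    z=W[...,2]; m=(z>.034)&(z<.046)&(W[...,0]>.42)&(W[...,0]<.78)&(abs(W[...,1]+.03)<.22)&(im.max(2)<110)
    P=W[m][:,:2]
    def f(p):
        c,s=np.cos(p[2]),np.sin(p[2]); q=(P-p[:2])@np.array([[c,-s],[s,c]])
        dv=[np.hypot(q[:,1]-y,np.maximum(0,np.maximum(q[:,0],-.263-q[:,0]))) for y in(-.15,-.05,.05,.15)]
        dl=np.hypot(q[:,0]-.003,np.maximum(0,abs(q[:,1])-.156))
        return np.minimum(np.min(dv,0),dl)
    best=min((least_squares(f,[.69,y,a],loss="soft_l1",f_scale=.003) for a in(-.2,-.13,-.05) for y in(-.05,-.03,-.01)),key=lambda r:r.cost)
    return best.x,np.median(f(best.x)),len(P)
def objs(W,im,d):
    z=W[...,2]; m=(z>.051)&(z<.07)&(W[...,0]>.35)&(W[...,0]<.75)&(abs(W[...,1]+.03)<.2)
    L,n=ndimage.label(ndimage.binary_opening(m)); c,s=np.cos(d[2]),np.sin(d[2])
    for i in range(1,n+1):
        P=W[L==i][:,:2]
        if len(P)<100: continue
        q=(P-d[:2])@np.array([[c,-s],[s,c]])*1000
        r=cv2.minAreaRect(q.astype(np.float32))
        print(len(P),im[L==i].mean(0).astype(int),"rect lane",np.round(r[0],1),np.round(r[1],1),round(r[2],1),"mean",q.mean(0).round(1),"x",q[:,0].min().round(1),q[:,0].max().round(1),"world",P.mean(0).round(4))
E
python3 - <<'E'
from m import *
W=np.load("topW.npy");im=cv2.imread("pics/top0.png")
d,r,n=disp(W,im);print(d,np.degrees(d[2]),r,n);objs(W,im,d)
z=W[...,2];print(np.nanmedian(z[200:280,400:500]))
s=bot.read_state();print(cv2.Rodrigues(np.array(s["tcp_rot"]))[0].round(3),s["width"])
E
```

```text
[ 0.69678971 -0.04605447 -0.11632659] -6.665022479770879 0.0014192729987166468 738
1138 [73 71 70] rect lane [-72.2 102. ] [140.2  80.5] 1.3 mean [-72.9 101.8] x -142.1 -2.5 world [0.6362 0.0636]
523 [ 51  84 126] rect lane [-71.1  -2.5] [77.4 72.7] 6.8 mean [-71.7  -2.7] x -109.6 -32.8 world [ 0.6253 -0.0404]
591 [152 157 165] rect lane [ -88.7 -101.1] [79.7 68.6] 85.5 mean [ -89.5 -100.7] x -124.8 -52.0 world [ 0.5963 -0.1357]
523 [ 52  85 127] rect lane [-187.8   -1.3] [74.8 74.6] 52.1 mean [-188.1   -1.9] x -226.2 -149.5 world [ 0.5097 -0.0261]
600 [153 158 166] rect lane [-182.6 -101.8] [79.9 68.8] 86.9 mean [-182.8 -101.6] x -218.7 -147.2 world [ 0.5034 -0.1257]
375 [ 64  66 162] rect lane [-349.    76.5] [79.6 63.9] 61.5 mean [-337.7   80. ] x -360.5 -303.4 world [0.3707 0.0726]
266 [ 63  64 159] rect lane [-330.2 -105.8] [72.2 48. ] 65.9 mean [-321.8 -101.1] x -340.8 -294.4 world [ 0.3654 -0.1091]
-2.7738554318590403e-05
[[-0.93   0.368  0.   ]
 [ 0.368  0.93   0.   ]
 [-0.     0.    -1.   ]] 1.0005194334018135
```

>>> {"op": "carry_out", "data": {
  "series": "0.012 -0.0466 0 0.93;0.012 -0.0466 0 0.93;0.012 -0.0466 0 0.93;0.012 -0.0466 0 0.93;0.012 -0.0466 0 0.93;0.012 -0.0466 0 0.93;0.012 -0.0466 0 0.93;0.012 -0.0466 0 0.93;0.012 -0.0466 0 0.93;0.012 -0.0466 0 0.93;0.012 -0.0466 0 0.93;0.012 -0.0466 0 0.93;0.012 -0.0466 0 0.93;0.012 -0.0466 0 0.93;0.012 -0.0466 0 0.93;0.012 -0.0466 0 0.93;0 0 0 0;0 0 0 0",
  "jaw": 0
}}

```text
time: 2.95
tool_pos: [0.4401, -0.1177, 0.2452]
tcp_rot: [-0.185, -3.136, -0.001]
wrist_force: [-1.0, 1.0, -0.2]
width: 0.497
grip_force: 0.0
```

>>> {"op": "carry_out", "data": {
  "series": "0 0 -0.05 0;0 0 -0.05 0;0 0 -0.05 0;0 0 -0.035 0;0 0 -0.02 0;0 0 -0.01 0;0 0 0 0"
}}

```text
time: 3.82
tool_pos: [0.4401, -0.117, 0.0301]
tcp_rot: [-0.182, -3.136, -0.001]
wrist_force: [0.0, -0.6, -0.7]
width: 0.498
grip_force: 0.0
```

```bash
python3 - <<'E'
from m import *
im,W=cloud("side");b=im[130:280,180:380];cv2.imwrite("pics/s1.png",cv2.resize(b,None,fx=4,fy=4,interpolation=2))
im,W=cloud("top");d,r,n=disp(W,im);print(d,r,n);objs(W,im,np.array([.6968,-.0461,-.1163]))
E
```

```text
[ 0.69674779 -0.04612688 -0.11652418] 0.0014039964303878688 650
1143 [77 75 74] rect lane [-72.2 101.9] [139.2  81. ] 0.6 mean [-73.  101.5] x -141.9 -2.6 world [0.6361 0.0632]
522 [ 54  89 133] rect lane [-71.5  -2.6] [76.1 72.7] 7.1 mean [-71.7  -2.6] x -109.9 -32.7 world [ 0.6253 -0.0404]
590 [160 166 174] rect lane [ -88.8 -101. ] [80.  68.6] 85.7 mean [ -89.3 -100.8] x -124.9 -53.0 world [ 0.5965 -0.1359]
523 [ 55  90 134] rect lane [-187.6   -2.7] [75.8 75.3] 6.7 mean [-188.    -1.8] x -226.3 -149.2 world [ 0.5099 -0.0261]
235 [162 167 174] rect lane [-163.8 -102.7] [80.3 32.4] 83.5 mean [-163.  -107.4] x -183.3 -147.8 world [ 0.5224 -0.1339]
383 [ 69  70 171] rect lane [-349.1   76.6] [79.4 64.2] 61.2 mean [-337.9   80.1] x -362.8 -303.4 world [0.3705 0.0726]
269 [ 65  66 168] rect lane [-331.4 -108.8] [78.8 47.8] 66.4 mean [-321.9 -102. ] x -340.8 -294.4 world [ 0.3652 -0.1101]
```

View pics/s1.png

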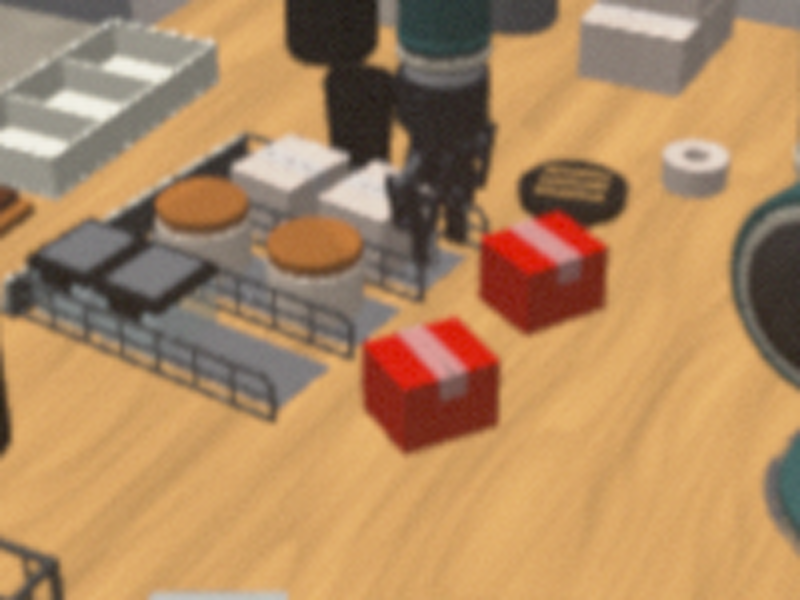

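Fingers (crop ~425,220) are down in the carton lane behind the rear carton, clear of the wires and the red box. Pushing.

>>> {"op": "carry_out", "data": {
  "series": "0.004 -0.00047 0 0;0.004 -0.00047 0 0;0.004 -0.00047 0 0;0.004 -0.00047 0 0;0.004 -0.00047 0 0;0.004 -0.00047 0 0;0.004 -0.00047 0 0;0.004 -0.00047 0 0;0.004 -0.00047 0 0;0.004 -0.00047 0 0;0.004 -0.00047 0 0;0.004 -0.00047 0 0;0.004 -0.00047 0 0;0.004 -0.00047 0 0;0.004 -0.00047 0 0;0.004 -0.00047 0 0;0.004 -0.00047 0 0;0.004 -0.00047 0 0;0.004 -0.00047 0 0;0.004 -0.00047 0 0"
}}

```text
time: 6.42
tool_pos: [0.5207, -0.1274, 0.0302]
tcp_rot: [0.184, 3.136, -0.0]
wrist_force: [-2.8, 0.4, 0.3]
width: 0.501
grip_force: 0.0
```

```bash
python3 - <<'E'
from m import *
im,W=cloud("top");objs(W,im,np.array([.6968,-.0461,-.1163]))
print(bot.read_state()["wrist_force"])
E
```

```text
1151 [79 77 76] rect lane [-72.3 101.6] [138.7  81.5] 1.0 mean [-72.9 101.3] x -142.0 -2.8 world [0.6362 0.063 ]
402 [165 171 179] rect lane [-43.4 -98.2] [80.  52.4] 89.3 mean [ -41.5 -100.9] x -70.1 -17.0 world [ 0.6438 -0.1415]
523 [ 56  91 136] rect lane [-71.4  -2.5] [76.  72.8] 6.7 mean [-71.7  -2.6] x -109.8 -33.0 world [ 0.6253 -0.0404]
500 [ 56  92 137] rect lane [-187.2    1.1] [70.5 77.5] 78.5 mean [-187.9   -0.3] x -226.3 -149.0 world [ 0.5101 -0.0246]
376 [ 70  72 175] rect lane [-349.    76.5] [79.5 64. ] 61.4 mean [-337.6   79.9] x -361.5 -303.3 world [0.3708 0.0724]
[-0.41191166 -0.35661839 -1.2999964 ]
```

>>> {"op": "carry_out", "data": {
  "series": "0.002 -0.00024 0 0;0.002 -0.00024 0 0;0.002 -0.00024 0 0;0.002 -0.00024 0 0;0.002 -0.00024 0 0;0.001 -0.00012 0 0;0.001 -0.00012 0 0"
}}

```text
time: 7.35
tool_pos: [0.5323, -0.1288, 0.0303]
tcp_rot: [-0.184, -3.136, -0.0]
wrist_force: [-3.5, 1.6, 2.1]
width: 0.499
grip_force: 0.0
```

>>> {"op": "carry_out", "data": {
  "series": "0.001 -0.00012 0 0;0.001 -0.00012 0 0"
}}

```text
time: 7.6
tool_pos: [0.5344, -0.1291, 0.0303]
tcp_rot: [0.184, 3.136, -0.0]
wrist_force: [-3.3, -0.6, 2.2]
width: 0.498
grip_force: 0.0
```

>>> {"op": "carry_out", "data": {
  "series": "0.001 -0.00012 0 0"
}}

```text
time: 7.72
tool_pos: [0.5354, -0.1291, 0.0303]
tcp_rot: [-0.184, -3.136, -0.0]
wrist_force: [-3.5, 0.1, 2.9]
width: 0.499
grip_force: 0.0
```

>>> {"op": "carry_out", "data": {
  "series": "0.001 -0.00012 0 0;0.0005 0 0 0"
}}

```text
time: 7.98
tool_pos: [0.537, -0.1293, 0.0303]
tcp_rot: [0.184, 3.136, -0.0]
wrist_force: [-3.2, -0.3, 1.9]
width: 0.498
grip_force: 0.0
```

>>> {"op": "carry_out", "data": {
  "series": "0.001 -0.00012 0 0"
}}

```text
time: 8.1
tool_pos: [0.5378, -0.1294, 0.0303]
tcp_rot: [-0.184, -3.136, 0.0]
wrist_force: [-4.8, 0.1, 1.6]
width: 0.503
grip_force: 0.0
```

```bash
python3 - <<'E'
from m import *
im,W=cloud("top");objs(W,im,np.array([.6968,-.0461,-.1163]))
print(bot.read_state()["wrist_force"])
E
```

```text
1150 [79 77 76] rect lane [-72.  102.3] [139.9  80.9] 0.7 mean [-72.7 101.5] x -142.2 -2.3 world [0.6363 0.0632]
342 [165 171 179] rect lane [-22.4 -98.4] [79.9 46.4] 88.7 mean [ -20.9 -101.1] x -46.3 0.7 world [ 0.6643 -0.1441]
514 [ 56  91 137] rect lane [-71.4  -2.5] [76.7 72.7] 6.8 mean [-71.6  -2. ] x -109.5 -32.2 world [ 0.6255 -0.0398]
474 [ 56  92 137] rect lane [-185.8    2.4] [66. 77.] 70.6 mean [-187.2    1.3] x -226.3 -149.1 world [ 0.511  -0.0231]
377 [ 70  72 175] rect lane [-348.9   76.1] [79.7 64. ] 62.3 mean [-337.7   79.9] x -361.9 -303.5 world [0.3706 0.0724]
[-4.03529479  0.64199529  2.12216483]
```

>>> {"op": "carry_out", "data": {
  "series": "0.001 -0.00012 0 0"
}}

```text
time: 8.28
tool_pos: [0.5379, -0.1294, 0.0301]
tcp_rot: [-0.184, -3.134, -0.0]
wrist_force: [-7.5, 1.0, 6.4]
width: 0.502
grip_force: 0.0
```

>>> {"op": "carry_out", "data": {
  "series": "0.001 -0.00012 0 0"
}}

```text
time: 8.4
tool_pos: [0.538, -0.1294, 0.0301]
tcp_rot: [-0.183, -3.132, -0.001]
wrist_force: [-11.1, 0.2, 8.7]
width: 0.501
grip_force: 0.0
```

>>> {"op": "carry_out", "data": {
  "series": "0.0005 0 0 0"
}}

```text
time: 8.52
tool_pos: [0.5379, -0.1293, 0.03]
tcp_rot: [-0.183, -3.131, -0.001]
wrist_force: [-12.1, 0.4, 8.0]
width: 0.498
grip_force: 0.0
```

Stalled against the lip (force ramps, pose fixed). Back off, rise.

>>> {"op": "carry_out", "data": {
  "series": "-0.006 0.0007 0 0;-0.02 0.0023 0 0;-0.02 0.0023 0 0;0 0 0.05 0;0 0 0.05 0;-0.02 0.05 0 0;-0.02 0.05 0 0;0 0 0 0"
}}

```text
time: 9.52
tool_pos: [0.4538, -0.0219, 0.1305]
tcp_rot: [0.178, 3.135, 0.001]
wrist_force: [0.1, 0.2, 0.5]
width: 0.498
grip_force: 0.0
```

```bash
python3 - <<'E'
from m import *
im,W=cloud("top");objs(W,im,np.array([.6968,-.0461,-.1163]))
a=im[90:270,140:380];cv2.imwrite("pics/t2.png",cv2.resize(a,None,fx=3.3,fy=3.3,interpolation=2))
E
```

```text
1140 [77 75 74] rect lane [-72.2 101.9] [139.3  80.8] 1.0 mean [-73.3 101.5] x -141.7 -2.9 world [0.6358 0.0632]
1177 [160 166 173] rect lane [-68.3 -99.4] [137.6  80.8] 1.7 mean [-68.9 -99.2] x -136.5 0.5 world [ 0.6168 -0.1366]
519 [ 54  88 132] rect lane [-71.7  -2.7] [75.7 75.8] 52.0 mean [-71.9  -2.8] x -109.8 -32.7 world [ 0.6251 -0.0405]
112 [ 54  87 127] rect lane [-159.7   -1.5] [21.2 60.6] 0.6 mean [-161.2   -1.5] x -170.4 -149.0 world [ 0.5365 -0.0289]
161 [ 84  85 167] rect lane [-343.2   58.7] [54.  36.6] 61.9 mean [-339.    57.6] x -355.2 -315.8 world [0.3667 0.0504]
187 [ 75  76 167] rect lane [-328.  -115.8] [68.1 35.8] 65.9 mean [-321.8 -111.7] x -338.1 -299.4 world [ 0.3642 -0.1197]
```

View pics/t2.png

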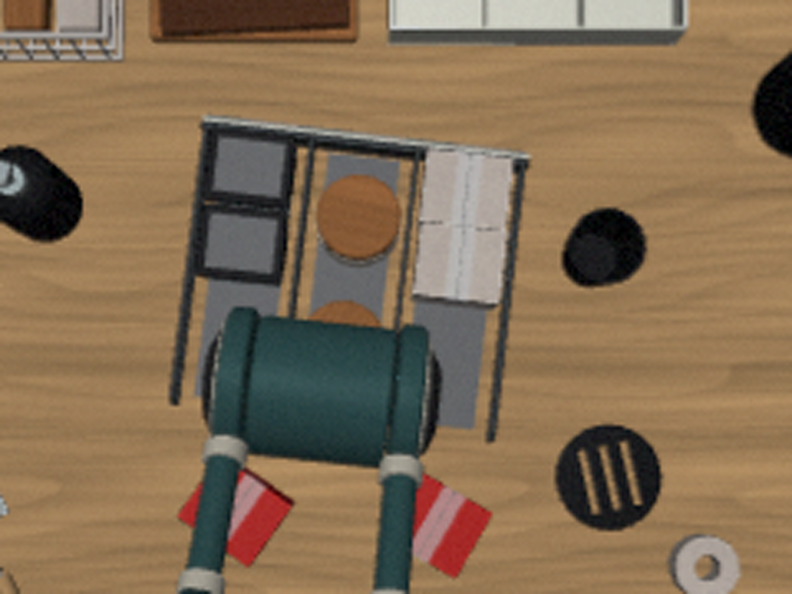

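Cartons (crop 463,225) are tight, square and against the lip. Now the canister lane.

>>> {"op": "carry_out", "data": {
  "series": "-0.0095 0.0043 0 0;0 0 0 0;0 0 -0.04 0;0 0 -0.035 0;0 0 -0.02 0;0 0 -0.005 0;0 0 0 0"
}}

```text
time: 10.45
tool_pos: [0.4452, -0.0205, 0.0304]
tcp_rot: [-0.185, -3.136, 0.0]
wrist_force: [0.4, -0.1, 0.1]
width: 0.501
grip_force: 0.0
```

>>> {"op": "carry_out", "data": {
  "series": "0.004 -0.00047 0 0;0.004 -0.00047 0 0;0.004 -0.00047 0 0;0.004 -0.00047 0 0;0.004 -0.00047 0 0;0.004 -0.00047 0 0;0.004 -0.00047 0 0;0.004 -0.00047 0 0;0.004 -0.00047 0 0;0.004 -0.00047 0 0;0.004 -0.00047 0 0;0.004 -0.00047 0 0;0.004 -0.00047 0 0;0.004 -0.00047 0 0;0.004 -0.00047 0 0"
}}

```text
time: 12.32
tool_pos: [0.5047, -0.0271, 0.0301]
tcp_rot: [-0.184, -3.135, -0.0]
wrist_force: [-2.4, 1.0, -0.7]
width: 0.501
grip_force: 1.7
```

```bash
python3 - <<'E'
from m import *
im,W=cloud("top");objs(W,im,np.array([.6968,-.0461,-.1163]))
E
```

```text
1019 [78 76 75] rect lane [-72.2 102.1] [139.5  81.3] 0.7 mean [-66.4 104.4] x -142.1 -2.7 world [0.643  0.0653]
1112 [163 169 176] rect lane [-68.4 -99.4] [137.5  81.1] 1.8 mean [ -65.9 -100.8] x -136.4 0.5 world [ 0.6197 -0.1385]
523 [ 55  90 134] rect lane [-69.2  -2.9] [77.4 75.4] 52.0 mean [-69.5  -2.8] x -109.2 -30.2 world [ 0.6275 -0.0408]
204 [ 75  76 169] rect lane [-316.  -115.9] [38.8 66. ] 6.6 mean [-321.9 -109.8] x -338.5 -299.3 world [ 0.3643 -0.1178]
```

>>> {"op": "carry_out", "data": {
  "series": "0.002 0 0 0;0.002 0 0 0;0.002 0 0 0;0.002 0 0 0;0.002 0 0 0;0.002 0 0 0;0.002 0 0 0;0.002 0 0 0;0.002 -0.00024 0 0;0.002 -0.00024 0 0"
}}

```text
time: 13.62
tool_pos: [0.525, -0.0276, 0.0303]
tcp_rot: [-0.184, -3.136, -0.0]
wrist_force: [-2.3, -0.3, -2.0]
width: 0.501
grip_force: 1.4
```

```bash
python3 - <<'E'
from m import *
im,W=cloud("top");objs(W,im,np.array([.6968,-.0461,-.1163]))
E
```

```text
862 [78 76 75] rect lane [-72.2 101.8] [138.8  80.9] 1.5 mean [-60.5 108. ] x -142.1 -2.8 world [0.6492 0.0681]
1060 [164 170 177] rect lane [-67.9 -99.5] [136.8  81.3] 1.2 mean [ -64.3 -102.3] x -136.1 1.0 world [ 0.621  -0.1402]
492 [ 55  91 136] rect lane [-47.1  -2.8] [70.9 72.9] 6.5 mean [-48.   -3.3] x -81.9 -11.2 world [ 0.6488 -0.0438]
219 [ 73  74 170] rect lane [-314.7 -115.6] [41.6 71.6] 6.6 mean [-321.5 -108.8] x -339.1 -297.1 world [ 0.3649 -0.1168]
```

>>> {"op": "carry_out", "data": {
  "series": "0.0015 -0.00018 0 0;0.0015 -0.00018 0 0;0.0015 -0.00018 0 0;0.001 -0.00012 0 0;0.001 -0.00012 0 0"
}}

```text
time: 14.3
tool_pos: [0.5314, -0.0284, 0.0303]
tcp_rot: [-0.184, -3.136, 0.0]
wrist_force: [-2.6, 0.8, -1.9]
width: 0.499
grip_force: 1.4
```

>>> {"op": "carry_out", "data": {
  "series": "0.001 -0.00012 0 0;0.0005 0 0 0"
}}

```text
time: 14.55
tool_pos: [0.533, -0.0285, 0.0303]
tcp_rot: [0.184, 3.136, -0.0]
wrist_force: [-2.7, 0.9, -1.3]
width: 0.501
grip_force: 1.4
```

>>> {"op": "carry_out", "data": {
  "series": "0.001 -0.00012 0 0"
}}

```text
time: 14.68
tool_pos: [0.5338, -0.0286, 0.0302]
tcp_rot: [-0.184, -3.136, 0.0]
wrist_force: [-3.3, 0.5, -1.1]
width: 0.501
grip_force: 1.4
```

>>> {"op": "carry_out", "data": {
  "series": "0.001 -0.00012 0 0"
}}

```text
time: 14.8
tool_pos: [0.5342, -0.0286, 0.0301]
tcp_rot: [-0.184, -3.135, -0.0]
wrist_force: [-6.6, 0.5, 0.8]
width: 0.499
grip_force: 2.8
```

>>> {"op": "carry_out", "data": {
  "series": "0.0008 -0.0001 0 0"
}}

```text
time: 14.92
tool_pos: [0.5343, -0.0286, 0.03]
tcp_rot: [-0.184, -3.133, -0.0]
wrist_force: [-7.7, 1.4, 3.8]
width: 0.503
grip_force: 3.9
```

>>> {"op": "carry_out", "data": {
  "series": "0.0005 0 0 0"
}}

```text
time: 15.05
tool_pos: [0.5342, -0.0286, 0.03]
tcp_rot: [-0.183, -3.132, -0.0]
wrist_force: [-8.9, 0.8, 3.9]
width: 0.5
grip_force: 4.4
```

>>> {"op": "carry_out", "data": {
  "series": "-0.003 0.0003 0 0;-0.01 0.0012 0 0;-0.02 0.0023 0 0;-0.015 0.0018 0 0;0 0 0.05 0;0 0 0.06 0;0 0 0.06 0;-0.01 0.05 0 0;-0.01 0.05 0 0;-0.01 0.05 0 0;-0.01 0.05 0 0;-0.01 0.05 0 0;-0.01 0.05 0 0;0 0.05 0 0;0 0.05 0 0;0 0 0 0"
}}

```text
time: 17.05
tool_pos: [0.4279, 0.3799, 0.2007]
tcp_rot: [0.178, 3.135, 0.003]
wrist_force: [-0.5, -0.8, -0.2]
width: 0.499
grip_force: 0.0
```

```bash
python3 - <<'E'
from m import *
im,W=cloud("top");objs(W,im,np.array([.6968,-.0461,-.1163]))
a=im[90:270,140:380];cv2.imwrite("pics/t3.png",cv2.resize(a,None,fx=3.3,fy=3.3,interpolation=2))
E
```

```text
1127 [73 71 70] rect lane [-71.9 101.7] [139.7  80.6] 0.6 mean [-72.4 101.9] x -141.6 -2.3 world [0.6367 0.0635]
1045 [ 51  84 126] rect lane [-79.1  -2. ] [ 77.4 156.1] 88.0 mean [-79.6  -2.2] x -157.0 -1.3 world [ 0.6175 -0.039 ]
1178 [153 158 166] rect lane [-68.3 -99.6] [135.9  81.4] 1.1 mean [-68.9 -99.2] x -136.4 0.0 world [ 0.6169 -0.1366]
378 [ 65  66 162] rect lane [-349.9   76.9] [79.4 65.7] 61.5 mean [-337.8   79.9] x -363.1 -303.4 world [0.3705 0.0725]
272 [ 62  63 159] rect lane [-331.7 -107.4] [76.1 49.4] 66.1 mean [-322.1 -102.1] x -341.1 -294.4 world [ 0.365  -0.1101]
```

View pics/t3.png

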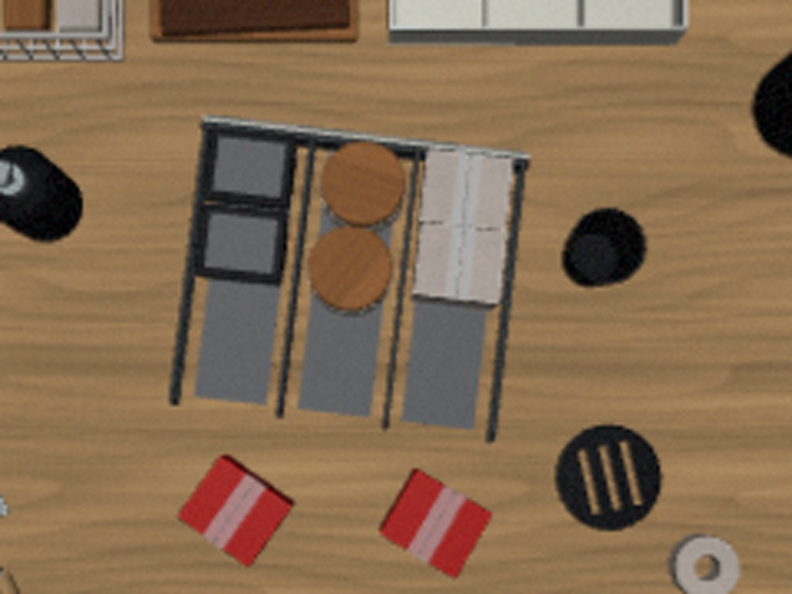

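Both rows stand against the lip with the pieces touching (canisters at crop 363,183 and 350,268). Nothing else has moved.

```bash
python3 -c "
from workcell import bot
print(bot.finish_job())"
```

```text
the job is handed in; nothing more can be done
None
```

I pushed the cartons first, then the canisters: both rows now stand against the lip with each rear piece touching the one in front, and I've handed the job in. The canisters sit about 2 mm off their lane's centre line. The glass food boxes and the red look-alikes did not move, and the other things on the table look unmoved in the last top view.

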